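# Free the lock case from the ratchet clamp

## Robot

A 7-joint arm with a two-finger parallel gripper is mounted at the origin on the work surface. World frame = base frame: x ahead of the robot, y to its left, z up, the work surface at z = 0. Lengths are in mm, angles in rad, forces in N, time in s.
With the tool pointing down it reaches from about 425 to 875 mm from the base axis. Payload 8.4 kg.
Tool frame: the origin (TCP) lies midway between the tips of the shut fingers; the grasp point (between the pads) lies 19 mm behind it; x points along the fingers, z is the direction in which the jaws open and shut, and the axes are right-handed (so a half turn about x gives the same grasp; the last joint's range is limited). The gripper opens to 85 mm and grips with 20 to 120 N. Pads are 22 mm wide; open, the fingers measure 114 mm over their backs; the gripper's body (76 mm by 85 mm) begins 54 mm behind the grasp point. The pads swing forward as they close: fully open they stand 13 mm farther back than shut.
Start: joints at [-0.099, 0.333, 0.04, 1.465, -0.013, 1.343, -0.059], TCP at [649.972, -0.012, 231.308] pointing down, gripper open.
Joint ranges: [-2.58, 2.58], [-0.38, 2.09], [-1.3, 1.39], [0.25, 2.4], [-1.5, 4.64], [0.08, 2.09], [-2.65, 2.65]. Speed limits (rad/s): [2.22, 2.22, 2.79, 2.79, 3.14, 3.14, 3.14].

## Interface

Orientations are given as a unit quaternion [x, y, z, w].
In Python, from plant import robot gives the robot as it stands.
- The arm moves only by the shell command python3 -m crank 'ROWS'. ROWS is a JSON object of lists of equal length, an entry for each row: "fingers": the opening, from -1 (shut) to 1 (fully open), so that 0 is half open; "dp": the shift along the tool's x, y, z in mm, a list of three; "roll": the turn about the tool's x in degrees. A call has 1 to 5 rows; each row is the pose to reach, as a shift and turn from the pose measured when the call began, along the tool's axes at that moment; what a row does not reach only later rows make up. A row lasts 1/8 s, in which the tool goes at most 62.5 mm and 10.7 degrees, less where a joint would pass 70% of its speed; a pose out of reach is approached as far as the arm can. A call with a gripper value outside its range is refused whole. The fingers move at their own pace and stop on an object; the grip force is fixed at half the most. Time passes only in rows, so rows that repeat a pose let the fingers close. It gives the time, the measured TCP pose, the force and the opening at its end, in the units of the state.
- robot.get_obs(): the state, without advancing time (a new reading comes with each control period).
- robot.camera(name): name is "scene" or "side" or "wrist"; returns a dict with "pixels" (480x640x3 uint8, blue, green, red), "range_z" (480x640 float32, mm along the optical axis (not along the pixel's ray), 0 where there is no reading), "fx", "fy", "cx", "cy" (pixels), "D" ([k1, k2, p1, p2, k3] as OpenCV has them; the pictures are not rectified), "R" (3x3) and "t" (3): a world point X has camera coordinates R X + t; the wrist camera has in their place "tool_from_camera" (4x4, takes a point from camera to tool coordinates, whose origin is the TCP and whose axes are the tool frame's). Camera axes: x right, y down, z forward; pixel columns grow to the right and rows downward; lengths in mm; the calibration is good to about 2 mm. A picture is of the moment at which its call begins: read the wrist's pose just before it.
- robot.job_done(): hands the job in, once; it reports no verdict.
The state is a dict: "t": time; "q": joint angles; "qd": joint speeds; "joint_efforts": joint torques, N m; "ee_pos": TCP position; "tool_rot": TCP orientation; "force": force on the tool from outside, world axes, zero at the start; "moment": the same for the moment, N m; "gripper_width": opening from 0.0 (shut) to 1.0 (fully open).
Only numpy, scipy, OpenCV 4.12 (cv2) and the standard library are available. Lean on these libraries where they do the work, as an engineer would, in place of code of your own. Each camera call takes 0.05 s, during which the arm holds its last target.

## Task

Lift the pawl of the ratchet clamp so that it stays up, draw the clamp bar well back and leave it there, and take the lock case out from under the jaws. Stand it upright, gently, on its brass forend in the tray's empty bay, let go, and do not disturb the finished locks or the other things on the bench.

Things in the scene. Friction and masses are not known exactly. Their poses are not given: they have to be found in the camera images.
- clamp: ratchet bar clamp bolted to the bench: grey base plate 270 (local x) x 114 (y) x 14 mm high; origin: centre of the underside. Local x points from the bar's handle (rear) to the fixed jaw (front). Two cheeks hold the hinge pin, 24 to 58 mm behind the origin and up to 26 mm either side of the mid-plane, 60 mm high
- seat (a point): middle of the bed on which the lock stands, 70 mm in front of the clamp's origin, 22 mm above the bench; axes as the clamp's. Stops 12 mm high, 2 mm off both ends of the lock's forend, keep it from sliding along y; along x the bed is clear for 70 mm behind this point once the bar is back
- fixed_lip (a point): middle of the edge of the fixed jaw's lip, 84 mm in front of the clamp's origin; the lip is 60 mm wide (y), at heights 31 to 37.5 mm, and overhangs the lock's forend by 8 mm, so the lock can rise only after it has been slid more than 8 mm toward the bar (clamp -x); 20 mm is well clear. Grip the lock with the fingertips above 45 mm
- bar_lip (a point): middle of the edge of the bar jaw's lip, of the same section, which overhangs the forend's other long edge by 8 mm when clamped (56 mm in front of the clamp's origin); moves with the bar, clear of the lock when the bar is well back
- pawl_hinge (a point): middle of the pawl's hinge pin, 40 mm behind the clamp's origin and 52 mm above the bench; the hinge axis is the clamp's y; axes as the clamp's
- pawl_tab (a point): centre of the pawl's upright thumb tab: 14 (x) x 14 (y) mm, its top 13 mm above this point; with the pawl down the point is 39 mm in front of the hinge and 23 mm above it (75 mm above the bench). Pinch it from above across y; it moves with the pawl
- pawl (a joint): pawl angle, rad: 0 down in the bar's teeth, grows as the tab swings up and back over the hinge (toward clamp -x), to 1.75. A stiff hinge: it stays where it is left (about 1.5 N at the tab). Below about 0.25 its tooth stops the bar from going back; by about 0.9 to 1.2 it is well out of the way
- bar (a joint): how far the clamp bar has slid back (clamp -x), m: 0 clamped, 0.05 fully back; needs about 3 N; well back is over 0.04
- bar_handle (a point): upright steel post at the rear end of the bar: 16 (x) x 18 (y) mm, its top 92 mm above the bench; the point is 75 mm above the bench, on its axis; clamped, it lies 115 mm behind the clamp's origin. Axes as the clamp's; moves with the bar
- lock_center (a point): mortise lock case standing on its brass forend: forend 44 (local x) x 90 (y) x 7 mm, on it, centred, a steel case 22 (x) x 70 (y) x 75 mm high; 82 mm high in all, about 0.45 kg. Point: its centre, 41 mm above its underside; z up. At the start it stands on the clamp's bed between the jaws, its x along the clamp's x. It may be stood either way round in the bay
- tray: plywood tray fixed to the bench, 208 (local x) x 122 (y) mm, walls 28 mm high and 10 mm thick, floor 6 mm; three bays side by side along x, each 56 (x) x 102 (y) mm inside; two hold finished locks, one is empty but for a flat paper ticket. Origin: centre of the underside
- bay0 (a point): centre of the floor of the first bay, 6 mm above the bench; the lock stands here with its x along the tray's x; axes as the tray's
- bay1 (a point): the same, middle bay
- bay2 (a point): the same, third bay
- finished_a_center (a point): finished lock, the same as the lock in the clamp, standing in a bay; point and axes likewise
- finished_b_center (a point): second finished lock, likewise
- oil_can: upright aluminium bottle, 52 mm diameter, 150 mm high, beside the clamp; origin: centre of the underside
- door_knob: brass door knob standing on its rose, 56 mm diameter, 68 mm high, beside the clamp; origin: centre of the underside
- screwdriver: screwdriver lying along its local x beside the clamp, about 200 mm long, up to 32 mm high
- spray_can: upright white can, 52 mm diameter, 160 mm high, past the tray's third bay; origin: centre of the underside
- hammer: hammer lying on the right of the bench
- wrench: wrench lying on the left of the bench
- door_plate: brass door plate 42 x 220 x 4 mm lying flat at the back
There are look-alikes about, which are no part of the job. What is shaped like the tray but blue is not meant.

How it is judged:
By the outcome, as a careful person would: the job done as asked, in the order asked, and still so for the second after the job is handed in, with the robot touching nothing.
It also fails if it takes over 62 s, if anything falls off the work surface, if the arm or the gripper's body presses on something with over 40 N, if the wrist force passes 120 N, or if a joint passes its speed limit or range.

## Working session

There is one attempt and no reset: what is moved stays moved. The work goes in short steps, Python scripts to look and compute and a shell command to move; the robot and the scene stay as the last step left them, time stands still between calls to the robot, and variables do not carry over. Pictures are saved under pics/ and viewed, and the job is handed in when it is done.

```bash
ls; mkdir -p pics; cat > h.py <<'E'
import numpy as np, cv2, pickle
from plant import robot
from scipy.spatial.transform import Rotation as Rn
def grab(name,tag):
    o=robot.get_obs(); c=robot.camera(name); c=dict(c)
    if 'R' not in c:
        T=np.array(c['tool_from_camera']); Rt=Rn.from_quat(o['tool_rot']).as_matrix()
        Rwc=Rt@T[:3,:3]; p=Rt@T[:3,3]+np.array(o['ee_pos'])
        c['R']=Rwc.T; c['t']=-Rwc.T@p
    c['R']=np.array(c['R']);c['t']=np.array(c['t']).ravel()
    cv2.imwrite(f'pics/{tag}.png',c['pixels']); pickle.dump(c,open(f'pics/{tag}.pkl','wb')); return c
def load(tag): return pickle.load(open(f'pics/{tag}.pkl','rb'))
def K(c): return np.array([[c['fx'],0,c['cx']],[0,c['fy'],c['cy']],[0,0,1.]])
def ray(c,uv):
    uv=np.array(uv,float).reshape(-1,1,2); n=cv2.undistortPoints(uv,K(c),np.array(c['D'],float)).reshape(-1,2)
    d=np.c_[n,np.ones(len(n))]@c['R']; return -c['R'].T@c['t'], d
def onz(c,uv,z):
    o,d=ray(c,uv); return o+d*((z-o[2])/d[:,2])[:,None]
def cloud(c):
    h,w=c['range_z'].shape; v,u=np.mgrid[:h,:w]; o,d=ray(c,np.c_[u.ravel(),v.ravel()])
    P=o+d*c['range_z'].reshape(-1,1); P[c['range_z'].ravel()==0]=np.nan; return P.reshape(h,w,3)
def proj(c,X):
    return cv2.projectPoints(np.array(X,float).reshape(-1,3),cv2.Rodrigues(c['R'])[0],c['t'],K(c),np.array(c['D'],float))[0].reshape(-1,2)
E
python3 - <<'E'
from h import *
print(robot.get_obs())
for n in ['scene','side','wrist']:
    c=grab(n,n+'0'); print(n,c['R'].round(3).tolist(),(-c['R'].T@c['t']).round(0),c['fx'])
E
```

```text
pics
{'t': 0.0, 'q': array([-0.09917975,  0.33390437,  0.039852  ,  1.46627017, -0.01341255,
        1.3432773 , -0.05851277]), 'qd': array([ 0.00060663, -0.0012721 ,  0.00047346, -0.00070387,  0.00127777,
        0.00113397, -0.00110553]), 'joint_efforts': array([ 4.63630895e-04, -6.58554840e+01,  1.36586554e+00, -4.05554795e+01,
        1.68904377e-02,  1.27170872e-02, -1.99809978e-05]), 'ee_pos': array([ 6.49551690e+02, -2.34658872e-02,  2.30425708e+02]), 'tool_rot': array([-1.99529529e-05,  7.07669046e-01, -4.29089030e-05,  7.06544067e-01]), 'force': array([0.03367623, 0.72643427, 0.30631907]), 'moment': array([ 0.01003565, -0.02760697, -0.04208444]), 'gripper_width': 1.0023230278211022}
scene [[-0.494, 0.869, 0.015], [0.708, 0.413, -0.573], [-0.504, -0.272, -0.819]] [1102.  317. 1023.] 468.91429044562875
side [[-0.98, -0.197, 0.012], [-0.127, 0.583, -0.802], [0.151, -0.788, -0.597]] [ 291. 1215. 1025.] 537.1090085456073
wrist [[1.0, 0.001, -0.001], [0.002, -0.961, 0.275], [-0.001, -0.275, -0.961]] [650.  70. 373.] 355.293779574868
```

View pics/scene0.png

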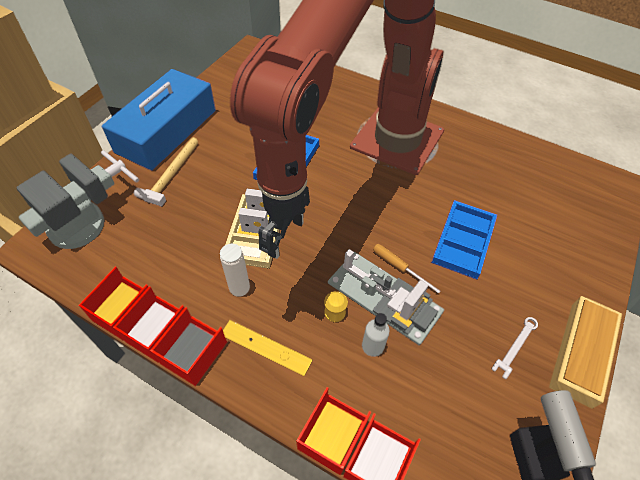

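View pics/side0.png

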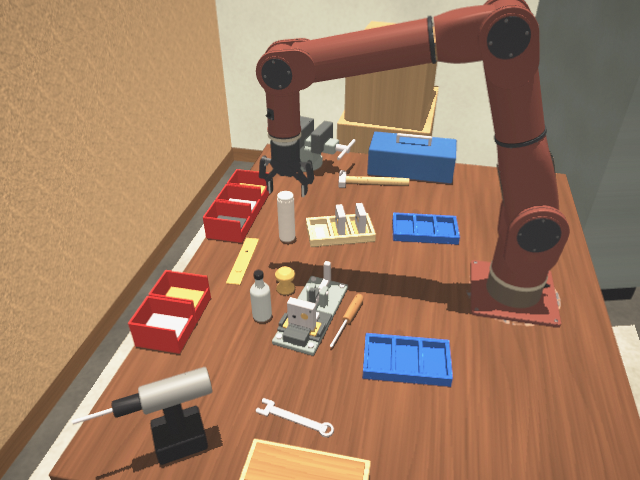

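View pics/wrist0.png

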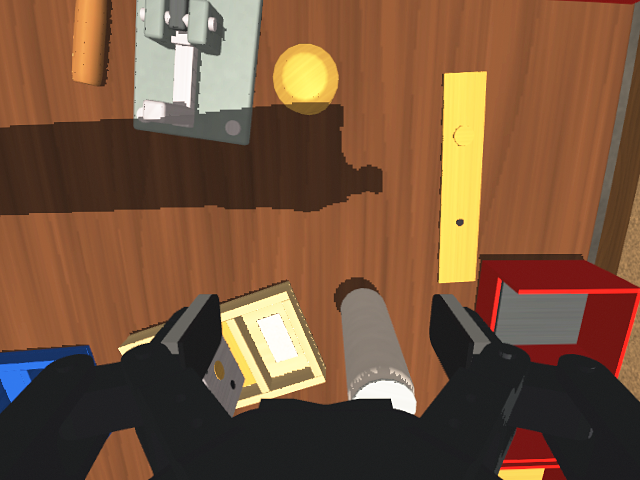

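The scene view shows the clamp around (385,290) and the tray around (250,230). The empty bay is next to the white can at (234,270). In the wrist view the clamp's rear end is at (190,70). Next I'll measure from the depth clouds.

```bash
python3 - <<'E'
from h import *
for n,(x0,x1,y0,y1) in {'scene0':(310,470,230,360),'side0':(250,370,250,370)}.items():
    c=load(n); im=c['pixels'][y0:y1,x0:x1]; cv2.imwrite(f'pics/{n}_crop.png',cv2.resize(im,None,fx=5,fy=5,interpolation=cv2.INTER_CUBIC)[:600,:800] if 0 else cv2.resize(im,None,fx=4.5,fy=4.5,interpolation=cv2.INTER_CUBIC))
for n in ['scene0','side0','wrist0']:
    c=load(n);P=cloud(c)
    z=P[...,2]; print(n, 'table median z', np.nanmedian(z[(abs(z)<15)]))
    # top-down height maps near clamp & tray, 1px=1mm
    m=(P[...,0]>400)&(P[...,0]<950)&(P[...,1]>-350)&(P[...,1]<350)&(z>3)&(z<180)
    H=np.zeros((550,700),np.uint8)
    q=P[m]; o=np.argsort(q[:,2]); q=q[o]; H[(949-q[:,0]).astype(int),(349-q[:,1]).astype(int)]=np.clip(q[:,2]*1.5,0,255)
    cv2.imwrite(f'pics/{n}_h.png',cv2.applyColorMap(H,cv2.COLORMAP_TURBO))
E
```

```text
scene0 table median z 0.287039687147967
side0 table median z 0.5203098511947246
wrist0 table median z -0.08737994316948061
```

View pics/scene0_crop.png

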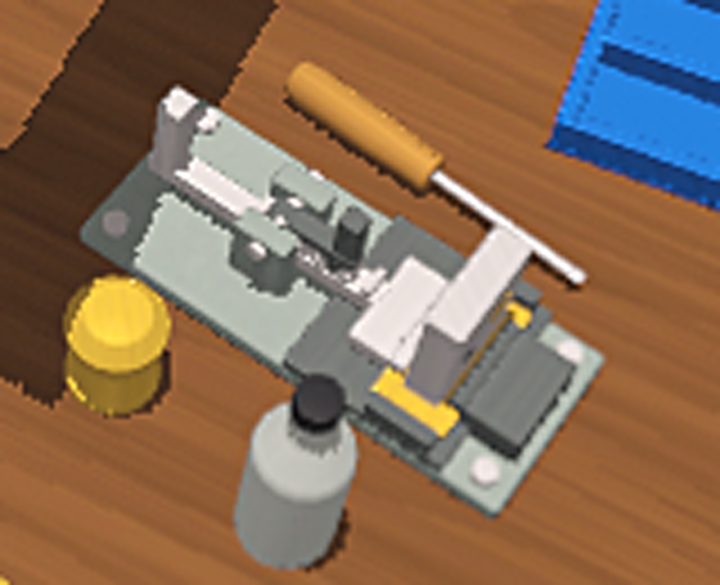

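View pics/side0_crop.png

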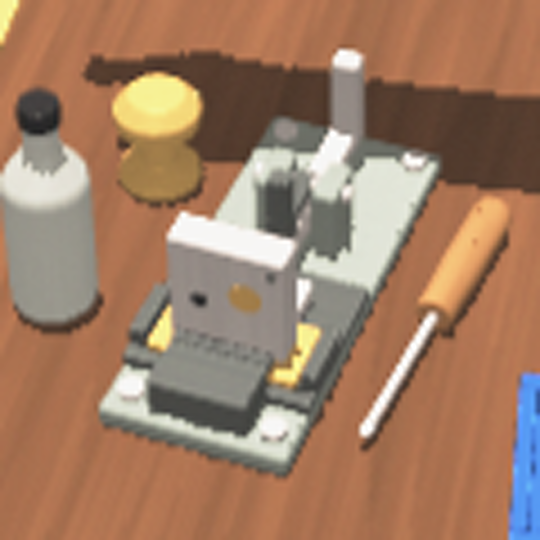

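View pics/scene0_h.png

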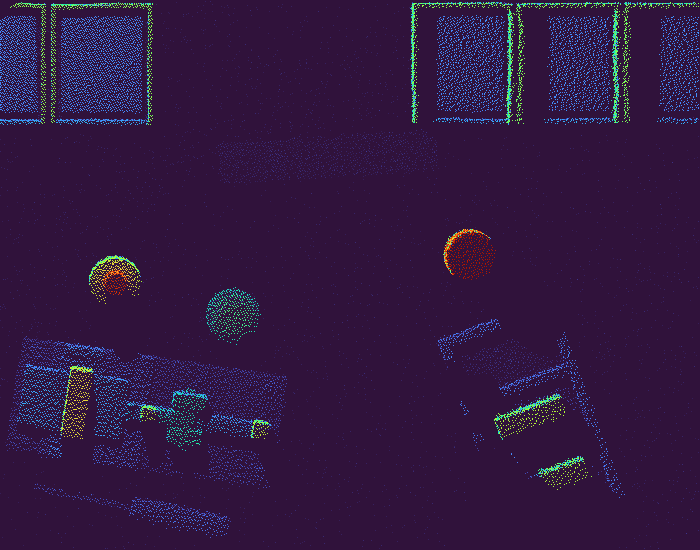

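View pics/side0_h.png

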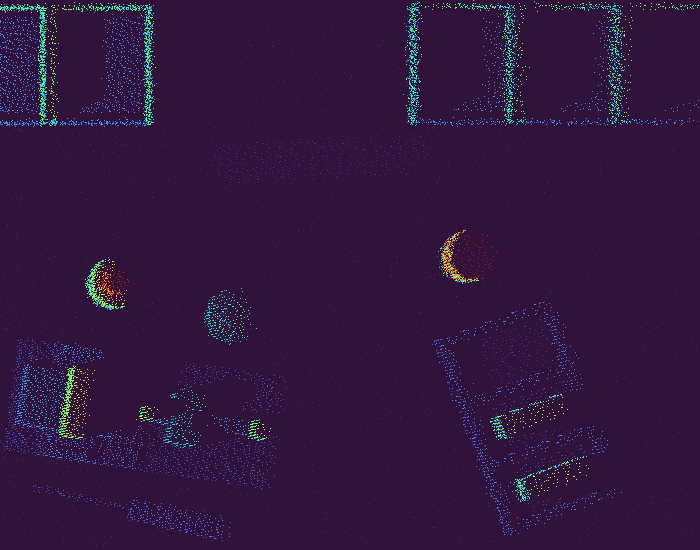

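View pics/wrist0_h.png

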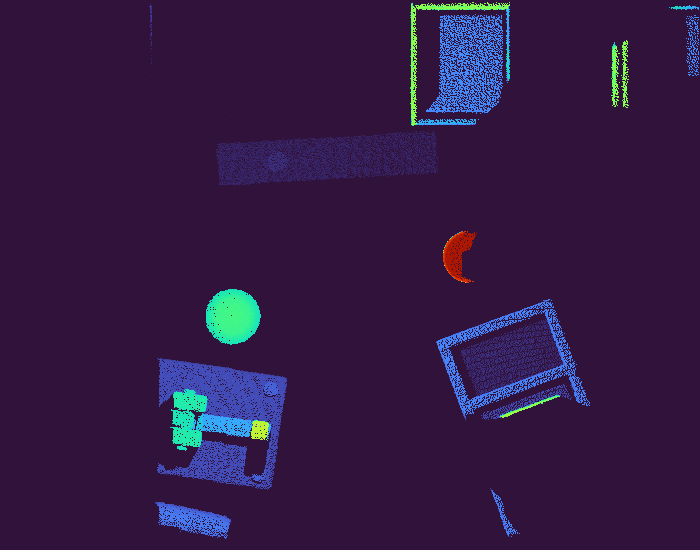

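```bash
python3 - <<'E'
from h import *
def rect(p): 
    (cx,cy),(w,h),a=cv2.minAreaRect(p[:,:2].astype(np.float32)); return np.round([cx,cy,w,h,a],1)
Q={}
for n in ['scene0','side0','wrist0']:
    c=load(n);P=cloud(c); P[c['range_z']==0]=np.nan
    Q[n]=P.reshape(-1,3)
def sel(n,x0,x1,y0,y1,z0,z1):
    P=Q[n]; return P[(P[:,0]>x0)&(P[:,0]<x1)&(P[:,1]>y0)&(P[:,1]<y1)&(P[:,2]>z0)&(P[:,2]<z1)]
def clean(p,k=3,r=3):
    from scipy.spatial import cKDTree
    t=cKDTree(p); return p[np.array([len(a) for a in t.query_ball_point(p,r)])>k]
for n in Q:
    print(n)
    for nm,b in dict(base=(455,620,60,350,10,17),lock=(500,600,250,295,98,108),handle=(500,550,70,110,88,96),tab=(520,560,190,215,84,92),tray=(440,660,-290,-80,25.5,31),la=(510,560,-225,-140,84,92),lb=(460,500,-240,-160,84,92),can=(660,730,-150,-90,150,170),knob=(600,670,80,150,50,75),oil=(640,700,205,270,130,160)).items():
        p=sel(n,*b)
        if len(p)<15: print(nm,len(p)); continue
        p=clean(p)
        if len(p)<5: print(nm,'few'); continue
        print(nm,len(p),rect(p),p.mean(0).round(1))
E
```

```text
scene0
base 273 [536.5 202.5 264.9 110.5  81.7] [555.1 161.7  13.7]
lock 80 [548.1 272.   18.   63.5  83.4] [548.5 271.2 103.7]
handle 7 [518.   89.5   6.4  12.2  56.8] [518.2  90.5  91.7]
tab few
tray 30 [ 586.6 -182.3  181.    67.    63.5] [ 591.2 -158.4   28. ]
la 24 [ 539.  -180.1   20.3   58.4   42.5] [ 530.2 -175.4   88.4]
lb 12 [ 476.1 -216.4   17.    39.3    5. ] [ 477.5 -216.2   88.1]
can 108 [ 694.7 -120.5   42.5   41.9   31.1] [ 695.4 -119.3  159.5]
knob 105 [637.  119.8  39.3  47.2  45.8] [640.1 120.   63.7]
oil 73 [668.2 233.9  19.9  21.8   5.2] [669.  233.8 149.3]
side0
base 37 [501.9 223.3 266.6  93.9  63.9] [527.8 269.8  14.1]
lock 21 [546.5 272.6  17.7  62.9  81.4] [545.8 273.4 103.9]
handle few
tab few
tray few
la few
lb few
can few
knob few
oil 5 [665.4 237.4   9.2  18.2  16.1] [666.2 238.7 143.4]
wrist0
base 10144 [524.7 133.6 130.1 115.3  81.8] [534.1 125.2  13.7]
lock 0
handle 479 [518.5  89.2  15.6  17.6  81.3] [519.2  89.2  91.2]
tab 0
tray 3002 [ 545.  -175.9  179.8  122.8   20.4] [ 584.6 -159.9   27.5]
la 38 [ 534.8 -160.7    2.2   16.2   17.1] [ 534.5 -159.7   85.8]
lb 0
can 1655 [ 693.8 -110.    28.6   48.5   81.9] [ 694.  -107.1  157.7]
knob 3622 [632.4 116.3  54.4  54.6  54.7] [632.9 115.5  63.1]
oil 0
```

Clamp: origin about (535.5, 203), yaw 81.6°. All three views agree on this: handle top z≈91.5, lock top z≈104, base z≈14. Tray: yaw about 20.5°, bay2 (the empty one) near (594, -158). Next I'll go above the tab and look.

```bash
python3 -m crank '{"fingers":[1,1,1,1,1],"dp":[[0,200,-110],[0,200,-110],[0,200,-110],[0,200,-110],[0,200,-110]],"roll":[8.4,8.4,8.4,8.4,8.4]}'; python3 - <<'E'
from h import *
c=grab('wrist','w1'); o=robot.get_obs(); print(o['ee_pos'],o['t'])
P=cloud(c).reshape(-1,3)
u=np.array([np.cos(np.radians(81.6)),np.sin(np.radians(81.6))]); v=np.array([-u[1],u[0]]); O=np.array([535.4,203.0])
def rect(p): 
    (cx,cy),(w,h),a=cv2.minAreaRect(p[:,:2].astype(np.float32)); return np.round([cx,cy,w,h,a],1)
L=np.c_[(P[:,:2]-O)@u,(P[:,:2]-O)@v,P[:,2]]
for nm,(a,b,cc,d,e,f) in dict(handle=(-130,-100,-20,20,88,95),tab=(-15,20,-12,12,84,92),lock=(50,90,-45,45,99,108),base=(-140,140,-70,70,11,16)).items():
    m=(L[:,0]>a)&(L[:,0]<b)&(L[:,1]>cc)&(L[:,1]<d)&(L[:,2]>e)&(L[:,2]<f); 
    if m.sum()>10: print(nm,m.sum(),L[m].min(0).round(1),L[m].max(0).round(1),L[m].mean(0).round(1),rect(P[m]))
E
```

```text
t: 0.78
ee_pos: [537.5, 204.0, 230.7]
tool_rot: [0.05, 0.706, -0.049, 0.705]
force: [0.1, -0.7, -0.1]
gripper_width: 0.998
[538.82819334 201.41002987 230.673213  ] 0.825
handle 310 [-122.4   -8.6   88.1] [-106.1    8.9   93.2] [-1.136e+02  1.000e-01  9.110e+01] [518.5  90.1  16.2  17.5  82.7]
tab 282 [-8.5 -6.3 84.1] [ 5.4  7.1 90.6] [-1.1  0.3 88.7] [534.8 201.5  13.9  13.4  81.9]
lock 2928 [ 58.9 -35.1 100.7] [ 80.9  35.2 106.2] [ 70.   -0.  103.8] [545.6 272.2  21.6  70.2  82.1]
base 9973 [-134.4  -56.9   11. ] [135.2  57.3  16. ] [-31.    0.1  13.6] [535.2 203.4 269.6 114.1  81.6]
```

View pics/w1.png

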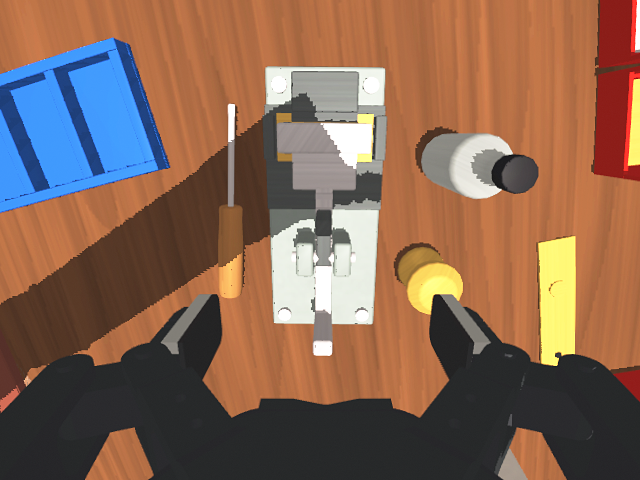

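The picture shows the tab at (323,222), the handle at (322,348) and the lock at (325,140). The measurements match the given sizes. Next I'll descend and pinch the tab.

```bash
python3 -m crank '{"fingers":[1,0.3,-0.3,-0.3,-0.3],"dp":[[60,0,-4],[120,0,-4],[150,0,-4],[159,0,-4],[159,0,-4]],"roll":[0,0,0,0,0]}'; python3 -c "
from h import *
c=grab('wrist','w2');print(robot.get_obs()['ee_pos'])"
```

```text
t: 1.45
ee_pos: [535.3, 201.2, 72.1]
tool_rot: [0.051, 0.706, -0.051, 0.705]
force: [0.3, -0.0, 0.4]
gripper_width: 0.35
[535.77994753 201.67752177  72.91266777]
```

View pics/w2.png

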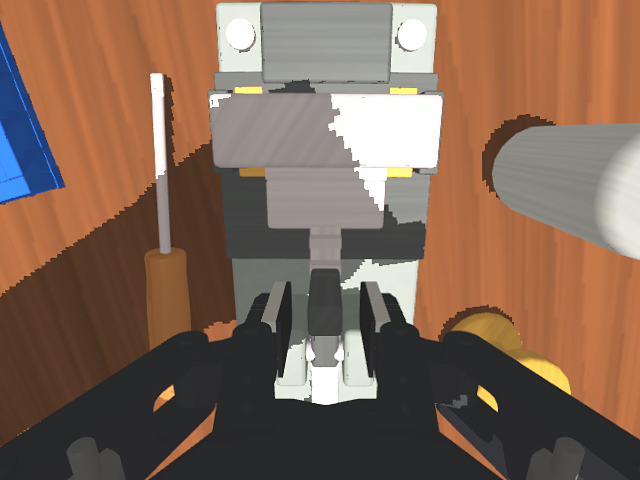

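The tab at (323,300) is centred between the pads. Now closing.

```bash
python3 -m crank '{"fingers":[-1,-1,-1,-1],"dp":[[1,0,0],[1,0,0],[1,0,0],[1,0,0]],"roll":[0,0,0,0]}'
```

```text
t: 2.0
ee_pos: [535.6, 202.6, 73.3]
tool_rot: [0.051, 0.705, -0.05, 0.705]
force: [-4.5, 1.4, 5.0]
gripper_width: 0.143
```

```bash
python3 -m crank '{"fingers":[-1,-1,-1,-1,-1],"dp":[[-3.5,-2.8,0],[-6.4,-5.6,0],[-9.2,-8.7,0],[-11.6,-12.1,0],[-13.8,-15.6,0]],"roll":[0,0,0,0,0]}'; python3 -m crank '{"fingers":[-1,-1,-1],"dp":[[-2.2,-4,0],[-4.0,-8,0],[-5.5,-13,0]],"roll":[0,0,0]}'
```

```text
t: 2.62
ee_pos: [532.9, 186.7, 86.8]
tool_rot: [0.051, 0.705, -0.05, 0.705]
force: [-0.4, 0.1, -16.3]
gripper_width: 0.143
t: 3.0
ee_pos: [531.0, 174.0, 92.5]
tool_rot: [0.051, 0.705, -0.05, 0.705]
force: [0.4, 3.5, -14.8]
gripper_width: 0.14
```

```bash
python3 -m crank '{"fingers":[-1,-1,-1,-1],"dp":[[-0.3,-5,0],[0,-10,0],[0.5,-16,0],[1.0,-20,0]],"roll":[0,0,0,0]}';python3 -c "
from h import *
grab('side','s3');c=grab('wrist','w3')
im=load('s3')['pixels'][240:370,250:390];cv2.imwrite('pics/s3c.png',cv2.resize(im,None,fx=4,fy=4))"
```

```text
t: 3.5
ee_pos: [528.5, 155.3, 93.2]
tool_rot: [0.052, 0.705, -0.049, 0.706]
force: [-5.4, 6.4, -0.2]
gripper_width: 0.134
```

View pics/w3.png

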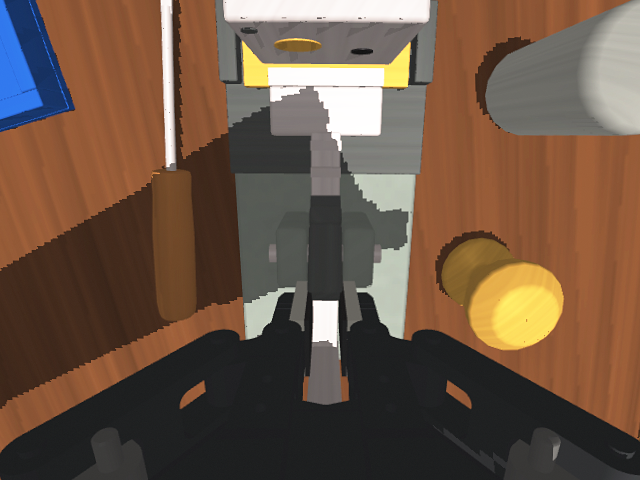

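View pics/s3c.png

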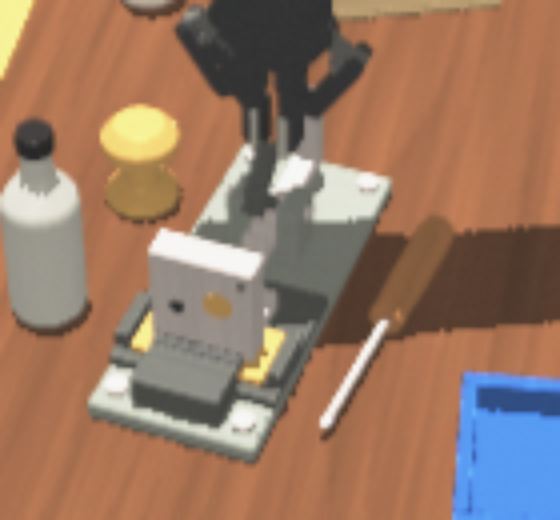

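The pawl stands upright in both views. Now release, lift and check it.

```bash
python3 -m crank '{"fingers":[-0.3,0,0,0,0],"dp":[[0,0,0],[0,0,0],[-30,0,0],[-80,-20,0],[-110,-20,0]],"roll":[0,0,0,0,0]}';python3 - <<'E'
from h import *
c=grab('wrist','w4'); o=robot.get_obs(); print(o['ee_pos'],o['t'])
u=np.array([np.cos(np.radians(81.7)),np.sin(np.radians(81.7))]); v=np.array([-u[1],u[0]]); O=np.array([535.3,203.1])
P=cloud(c).reshape(-1,3);L=np.c_[(P[:,:2]-O)@u,(P[:,:2]-O)@v,P[:,2]]
m=(abs(L[:,1])<7)&(L[:,0]<20)&(L[:,0]>-95)&(L[:,2]>62)&(L[:,2]<115); print(m.sum(),L[m].min(0),L[m].max(0)); 
hi=m&(L[:,2]>85); print(L[hi].mean(0),L[hi].min(0),L[hi].max(0))
E
```

```text
t: 4.22
ee_pos: [526.8, 132.8, 206.5]
tool_rot: [0.053, 0.704, -0.05, 0.707]
force: [0.4, 0.5, -0.4]
gripper_width: 0.503
[528.14845085 134.06476686 210.137629  ] 4.275
1112 [-43.48783351  -6.85602753  69.69171774] [ -5.32256558   6.89108771 110.13987118]
[-2.55553259e+01  3.43160484e-02  9.91748319e+01] [-43.48783351  -6.85602753  85.03137289] [ -7.9137075    6.89108771 110.13987118]
```

View pics/w4.png

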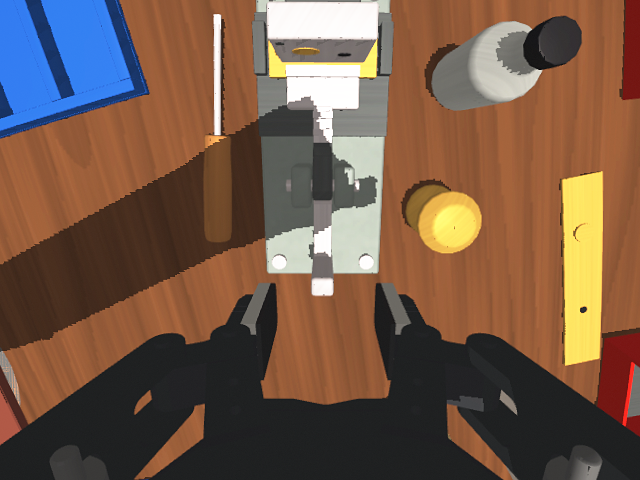

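```bash
python3 - <<'E'
from h import *
c=load('w4')
u=np.array([np.cos(np.radians(81.7)),np.sin(np.radians(81.7))]); v=np.array([-u[1],u[0]]); O=np.array([535.3,203.1])
P=cloud(c).reshape(-1,3);L=np.c_[(P[:,:2]-O)@u,(P[:,:2]-O)@v,P[:,2]]
m=(abs(L[:,1])<5)&(L[:,0]<20)&(L[:,0]>-95)&(L[:,2]>62)&(L[:,2]<115);q=L[m]
for a in range(-46,-4,3):
    s=q[(q[:,0]>=a)&(q[:,0]<a+3)]
    if len(s): print(a,len(s),np.median(s[:,2]).round(1))
E
```

```text
-46 12 101.6
-43 44 103.6
-40 56 106.7
-37 56 108.6
-34 68 107.5
-31 70 104.4
-28 69 101.8
-25 56 99.2
-22 70 96.6
-19 67 93.5
-16 59 90.3
-13 66 87.6
-10 60 85.3
-7 42 72.3
```

The pawl slipped in the grip and sits at about 48° (0.83 rad), so it needs a bit more. I'll nudge the tab back with shut fingers from the front.

```bash
python3 -m crank '{"fingers":[-1,-1,-1,-1,-1],"dp":[[0,40,-2.8],[0,79,-2.8],[0,79,-2.8],[60,79,-2.8],[112,79,-2.8]],"roll":[0,0,0,0,0]}';python3 -m crank '{"fingers":[-1,-1],"dp":[[0,0,0],[0,0,0]],"roll":[0,0]}'
```

```text
t: 4.9
ee_pos: [538.5, 212.2, 97.8]
tool_rot: [0.054, 0.701, -0.05, 0.709]
force: [-0.0, -0.3, -0.3]
gripper_width: 0.002
t: 5.15
ee_pos: [539.8, 212.0, 99.9]
tool_rot: [0.054, 0.701, -0.05, 0.71]
force: [-0.4, 0.4, -0.4]
gripper_width: -0.003
```

```bash
python3 -m crank '{"fingers":[-1,-1,-1,-1,-1],"dp":[[1,-6,-3],[1,-13,-3],[1,-19,-3],[1,-25,-3],[1,-28,-3]],"roll":[0,0,0,0,0]}'
```

```text
t: 5.78
ee_pos: [533.1, 185.3, 99.5]
tool_rot: [0.055, 0.7, -0.049, 0.71]
force: [-1.2, 4.4, 6.7]
gripper_width: -0.0
```

```bash
python3 -m crank '{"fingers":[-1,-1,-1,-1,-1],"dp":[[0,-1,0],[0,10,0],[-50,10,0],[-100,-40,0],[-110,-60,0]],"roll":[0,0,0,0,0]}'
cat > pawl.py <<'E'
from h import *
import sys
t=sys.argv[1]; c=grab('wrist',t); o=robot.get_obs(); print(o['ee_pos'],o['t'])
u=np.array([np.cos(np.radians(81.7)),np.sin(np.radians(81.7))]); v=np.array([-u[1],u[0]]); O=np.array([535.3,203.1])
d=np.array(o['ee_pos'])[:2]-O; print('tcp clamp',d@u,d@v)
P=cloud(c).reshape(-1,3);L=np.c_[(P[:,:2]-O)@u,(P[:,:2]-O)@v,P[:,2]]
m=(abs(L[:,1])<5)&(L[:,0]<20)&(L[:,0]>-95)&(L[:,2]>62)&(L[:,2]<115);q=L[m]
for a in range(-70,-4,4):
    s=q[(q[:,0]>=a)&(q[:,0]<a+4)]
    if len(s): print(a,len(s),np.median(s[:,2]).round(1))
m=(abs(L[:,1])<15)&(L[:,0]<-95)&(L[:,2]>88)&(L[:,2]<96);print('handle',m.sum(),L[m].mean(0) if m.any() else '')
E
python3 pawl.py w5
```

```text
t: 6.4
ee_pos: [523.8, 124.2, 211.7]
tool_rot: [0.055, 0.699, -0.049, 0.711]
force: [-0.1, 1.3, -0.1]
gripper_width: -0.001
[524.08492308 120.71776249 212.70185609] 6.45
tcp clamp -83.138314477832 -0.7947789982427846
-50 2 100.3
-46 69 103.7
-42 78 108.1
-38 100 107.7
-34 91 104.6
-30 84 101.5
-26 84 98.1
-22 84 94.7
-18 84 90.5
-14 70 88.1
-10 67 75.1
handle 354 [-112.69884598    0.47194058   91.12210552]
```

Now about 0.9 rad; one more nudge for margin.

```bash
python3 -m crank '{"fingers":[-1,-1,-1,-1,-1],"dp":[[0,40,-0.8],[0,88,-0.8],[40,90,-0.8],[100,88,-0.8],[111,88,-0.8]],"roll":[0,0,0,0,0]}'; python3 -m crank '{"fingers":[-1,-1,-1,-1,-1],"dp":[[0,-8,0],[0,-16,0],[0,-24,0],[0,-32,0],[0,-38,0]],"roll":[0,0,0,0,0]}'
```

```text
t: 7.08
ee_pos: [535.9, 207.8, 98.3]
tool_rot: [0.055, 0.701, -0.052, 0.709]
force: [0.3, -0.0, 0.1]
gripper_width: -0.004
t: 7.7
ee_pos: [531.8, 171.4, 101.5]
tool_rot: [0.056, 0.699, -0.05, 0.711]
force: [-3.0, 2.6, 14.0]
gripper_width: 0.003
```

```bash
python3 -m crank '{"fingers":[-1,-1,-1,-1,-1],"dp":[[0,-1,0],[0,10,0],[-50,10,0],[-100,-40,0],[-110,-60,0]],"roll":[0,0,0,0,0]}';python3 pawl.py w6
```

```text
t: 8.32
ee_pos: [522.1, 110.6, 214.0]
tool_rot: [0.056, 0.698, -0.05, 0.712]
force: [0.0, -0.3, -0.8]
gripper_width: -0.0
[522.32671338 107.16121594 215.06659187] 8.375
tcp clamp -96.80667537524684 -1.0119567160696112
-62 27 99.1
-58 73 106.6
-54 87 106.5
-50 85 105.0
-46 83 103.2
-42 77 101.4
-38 75 100.0
-34 84 98.4
-30 84 96.1
-26 84 94.8
-22 70 92.8
-18 78 83.2
handle 418 [-113.80677855    0.6320145    91.09230008]
```

Pawl at about 1.16 rad. Now the handle.

```bash
python3 -m crank '{"fingers":[0,0,0,0,0],"dp":[[0,-18,-1.3],[50,-18,-1.3],[100,-18,-1.3],[146,-18,-1.3],[146,-18,-1.3]],"roll":[0,0,0,0,0]}';python3 -c "
from h import *
c=grab('wrist','w7');o=robot.get_obs()
u=np.array([np.cos(np.radians(81.7)),np.sin(np.radians(81.7))]); v=np.array([-u[1],u[0]]); O=np.array([535.3,203.1])
d=np.array(o['ee_pos'])[:2]-O; print('tcp clamp',d@u,d@v,o['ee_pos'][2])"
```

```text
t: 9.0
ee_pos: [518.3, 89.7, 65.4]
tool_rot: [0.056, 0.7, -0.053, 0.71]
force: [0.4, 0.8, 0.4]
gripper_width: 0.499
tcp clamp -113.94099458028911 -1.3984921635309002 67.98979298097996
```

View pics/w7.png

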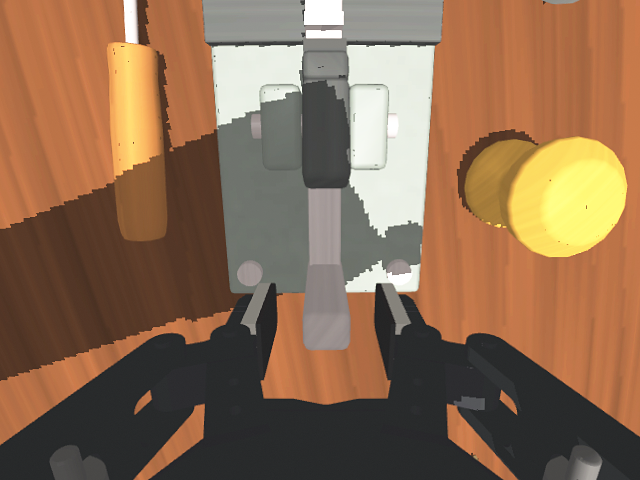

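The handle at (326,325) lies between the pads. Close on it, then pull back 50 mm.

```bash
python3 -m crank '{"fingers":[-1,-1,-1,-1],"dp":[[0,0,-1],[0,0,-1],[0,0,-1],[0,0,-1]],"roll":[0,0,0,0]}'; python3 -m crank '{"fingers":[-1,-1,-1,-1,-1],"dp":[[0,-10,0],[0,-20,0],[0,-30,0],[0,-40,0],[0,-46,0]],"roll":[0,0,0,0,0]}'
```

```text
t: 9.55
ee_pos: [518.9, 90.8, 70.1]
tool_rot: [0.057, 0.699, -0.052, 0.711]
force: [-7.6, -0.6, 11.1]
gripper_width: 0.197
t: 10.18
ee_pos: [511.8, 44.8, 70.2]
tool_rot: [0.057, 0.699, -0.052, 0.711]
force: [-0.3, 4.3, -2.0]
gripper_width: 0.197
```

```bash
python3 -m crank '{"fingers":[-1,-1,-1],"dp":[[0,-2,0],[0,-2.5,0],[0,-2.5,0]],"roll":[0,0,0]}'; python3 -m crank '{"fingers":[-0.3,0,0,0,0],"dp":[[0,0,0],[0,0,0],[-40,0,0],[-100,0,0],[-140,0,0]],"roll":[0,0,0,0,0]}'; python3 pawl.py w8
```

```text
t: 10.55
ee_pos: [511.4, 42.1, 70.2]
tool_rot: [0.057, 0.699, -0.052, 0.711]
force: [-0.3, 0.2, -3.1]
gripper_width: 0.198
t: 11.18
ee_pos: [509.8, 41.3, 213.4]
tool_rot: [0.057, 0.698, -0.052, 0.712]
force: [0.2, -0.2, 0.5]
gripper_width: 0.501
[511.77618426  41.576579   218.35738396] 11.225
tcp clamp -163.2273992881984 -0.03948509412411785
-62 79 100.2
-58 115 106.5
-54 91 106.6
-50 88 105.0
-46 95 103.3
-42 96 101.2
-38 88 100.1
-34 92 98.3
-30 82 96.2
-26 88 95.0
-22 55 93.1
-18 50 82.7
-14 20 81.8
handle 434 [-163.21851302    0.73322922   91.12992899]
```

View pics/w8.png

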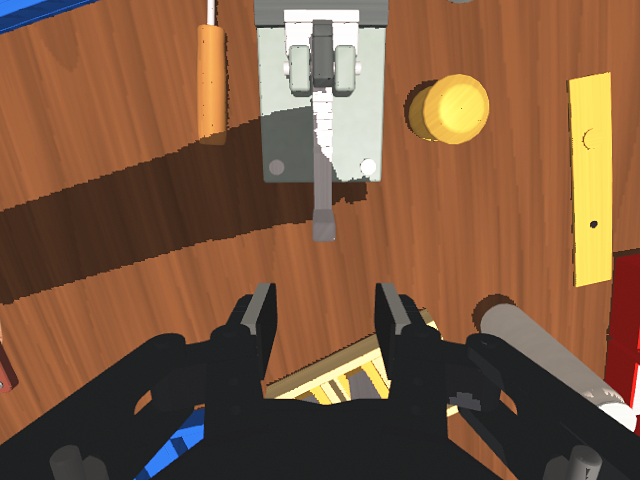

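The bar moved back 49 mm, with the handle top at (324,220), and the pawl stayed up. Now above the lock, turning the jaws to its thickness.

```bash
python3 -m crank '{"fingers":[0,0,0,0,0],"dp":[[0,55,0],[0,110,0],[0,170,0],[0,225,0],[0,233,0]],"roll":[-10,-20,-30,-40,-50]}'; python3 -m crank '{"fingers":[0,0,0,0,0],"dp":[[0,0,0],[0,0,0],[0,0,0],[0,0,0],[0,0,0]],"roll":[-10,-20,-30,-40,-40]}'
cat > lk.py <<'E'
from h import *
import sys
t=sys.argv[1]; c=grab('wrist',t); o=robot.get_obs(); R=Rn.from_quat(o['tool_rot']).as_matrix(); e=np.array(o['ee_pos'])
print('q',o['q'].round(2),o['t'],e,'toolz yaw',np.degrees(np.arctan2(R[1,2],R[0,2])),'tool x',R[:,0].round(3))
P=cloud(c).reshape(-1,3)
m=(abs(P[:,0]-546)<70)&(abs(P[:,1]-272)<60)&(P[:,2]>98)&(P[:,2]<110); p=P[m]
(cx,cy),(w,h),a=cv2.minAreaRect(p[:,:2].astype(np.float32)); print('lock',m.sum(),cx,cy,w,h,a,'z',np.median(p[:,2]))
print('offset in tool axes',R.T@(np.array([cx,cy,np.median(p[:,2])])-e))
E
python3 lk.py w9
```

```text
t: 11.85
ee_pos: [546.6, 276.9, 220.5]
tool_rot: [-0.253, 0.65, 0.252, 0.671]
force: [0.4, -0.9, 0.8]
gripper_width: 0.505
t: 12.48
ee_pos: [546.9, 276.8, 220.6]
tool_rot: [-0.467, 0.525, 0.459, 0.544]
force: [0.6, -0.3, -0.8]
gripper_width: 0.499
q [-0.3   0.26 -0.29  1.59  0.09  1.28  0.82] 12.525 [546.90371801 276.75897894 220.52972914] toolz yaw 81.59633124252385 tool x [ 0.027  0.009 -1.   ]
lock 2606 544.9556274414062 272.6837158203125 21.909954071044922 69.75728607177734 81.88322448730469 z 103.68064107535776
offset in tool axes [116.71086164   4.34665061  -5.81322713]
```

View pics/w9.png

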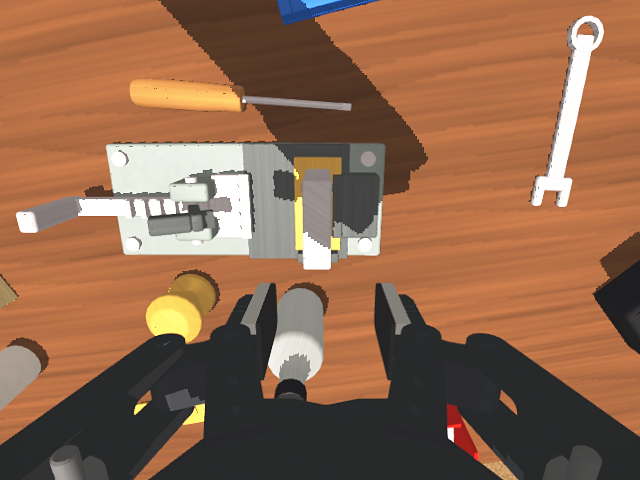

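The lock top measures 22x70 at z 104, as it should. Next I'll descend around it.

```bash
python3 -m crank '{"fingers":[0,0,0,0,0],"dp":[[20,5.6,-6.4],[70,5.6,-6.4],[120,5.6,-6.4],[164,5.6,-6.4],[164,5.6,-6.4]],"roll":[0,0,0,0,0]}'; python3 lk.py w10
```

```text
t: 13.15
ee_pos: [542.8, 271.4, 53.2]
tool_rot: [-0.465, 0.529, 0.458, 0.543]
force: [0.1, 0.1, 0.3]
gripper_width: 0.498
q [-0.31  0.4  -0.28  1.77  0.14  0.97  0.77] 13.2 [544.33742337 272.41647004  55.89921522] toolz yaw 81.45776832008397 tool x [ 0.025  0.008 -1.   ]
lock 16117 531.6864624023438 272.536865234375 110.2981185913086 44.4195671081543 81.75337982177734 z 103.94450153300794
offset in tool axes [-48.34824551  11.37569459  -1.20481279]
```

View pics/w10.png

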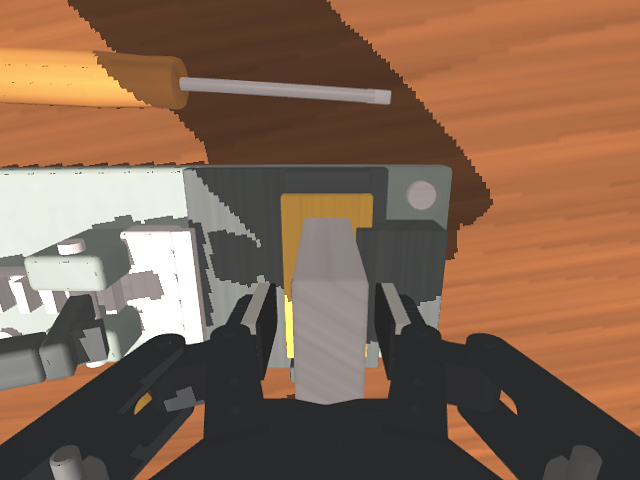

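The lock at (330,310) is centred between the pads. Close.

```bash
python3 -m crank '{"fingers":[-1,-1,-1,-1],"dp":[[0,0,0],[0,0,0],[0,0,0],[0,0,0]],"roll":[0,0,0,0]}';python3 -c "
from h import *
o=robot.get_obs();print(o['ee_pos'],o['force'])"
```

```text
t: 13.7
ee_pos: [545.6, 272.6, 58.4]
tool_rot: [-0.465, 0.526, 0.457, 0.546]
force: [-1.3, -2.8, 6.5]
gripper_width: 0.25
[545.60216244 272.57594778  58.36864597] [-1.27917013 -2.79404122  6.51209915]
```

```bash
python3 -m crank '{"fingers":[-1,-1,-1,-1,-1],"dp":[[0,0,-4],[0,0,-9],[0,0,-14],[0,0,-19],[0,0,-23]],"roll":[0,0,0,0,0]}'; python3 lk.py w11
```

```text
t: 14.32
ee_pos: [542.4, 250.0, 58.4]
tool_rot: [-0.465, 0.526, 0.457, 0.546]
force: [0.3, 1.4, -3.5]
gripper_width: 0.251
q [-0.28  0.37 -0.28  1.8   0.13  0.96  0.81] 14.375 [542.39425409 249.41358112  58.43290747] toolz yaw 81.38291920762832 tool x [ 0.029  0.009 -1.   ]
lock 13317 535.0681762695312 255.12835693359375 82.06359100341797 52.042396545410156 48.815284729003906 z 103.83827249100395
offset in tool axes [-45.54522362   6.85731388   5.15626832]
```

View pics/w11.png

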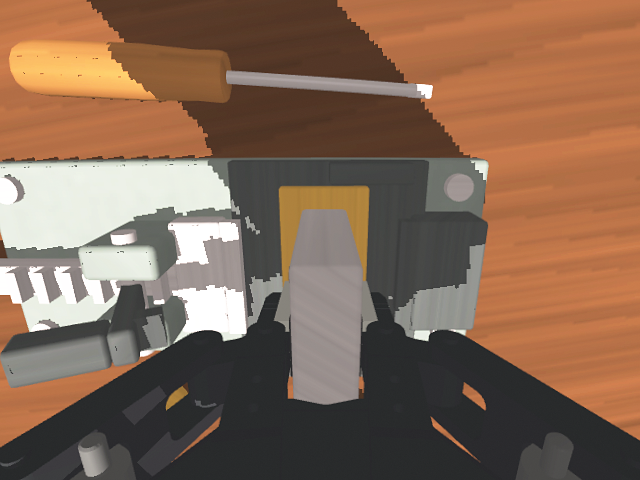

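The forend (278–368 px) is clear of both the fixed jaw (398) and the bar jaw (240). Lift.

```bash
python3 -m crank '{"fingers":[-1,-1,-1,-1,-1],"dp":[[-8,0,0],[-25,0,0],[-60,0,0],[-100,0,0],[-145,0,0]],"roll":[0,0,0,0,0]}'; python3 - <<'E'
from h import *
c=grab('wrist','w12');grab('side','s12');grab('scene','sc12'); o=robot.get_obs(); print(o['ee_pos'],o['force'],o['tool_rot'])
E
```

```text
t: 15.0
ee_pos: [537.7, 247.8, 205.2]
tool_rot: [-0.465, 0.526, 0.457, 0.546]
force: [1.0, 0.5, -4.6]
gripper_width: 0.25
[539.40573955 248.85115748 206.92350494] [-0.51778535  0.55662565 -6.18356525] [-0.46575878  0.5243517   0.45603297  0.54786676]
```

View pics/s12.png

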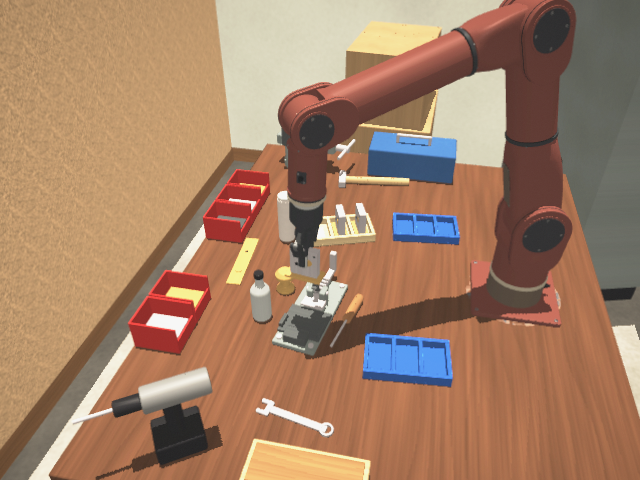

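View pics/sc12.png

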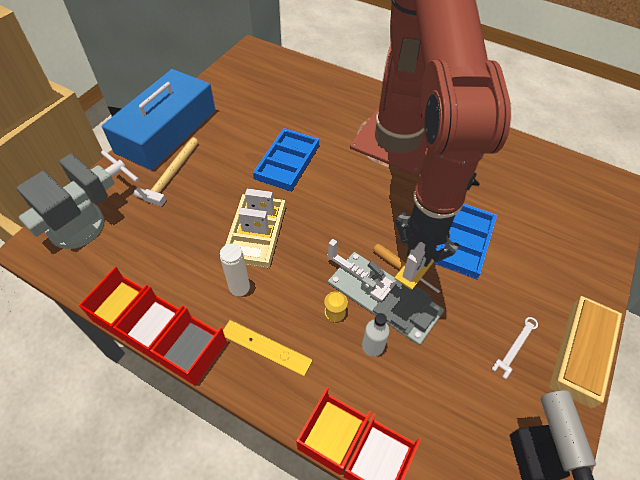

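The lock is held upright in both views. The tray is now unobstructed, so I'll refine it from two views.

```bash
python3 - <<'E'
from h import *
from scipy.spatial import cKDTree
O=np.array([531.9,-180.9])
for y in [20.5]:
    u=np.array([np.cos(np.radians(y)),np.sin(np.radians(y))]); v=np.array([-u[1],u[0]])
for n in ['sc12','s12','wrist0']:
    c=load(n);P=cloud(c).reshape(-1,3);P=P[~np.isnan(P[:,0])]
    L=np.c_[(P[:,:2]-O)@u,(P[:,:2]-O)@v,P[:,2]]
    rim=L[(abs(L[:,0])<115)&(abs(L[:,1])<70)&(L[:,2]>24.5)&(L[:,2]<31)]
    t=cKDTree(rim); rim=rim[np.array([len(a) for a in t.query_ball_point(rim,4)])>3]
    (cx,cy),(w,h),a=cv2.minAreaRect(rim[:,:2].astype(np.float32)); print(n,len(rim),'rim local',cx,cy,w,h,a, 'z',np.median(rim[:,2]))
    print(' ends', np.percentile(rim,[1,99],axis=0).round(1).tolist())
    fl=L[(L[:,0]>40)&(L[:,0]<92)&(abs(L[:,1])<48)&(L[:,2]<12)&(L[:,2]>2)]; print(' floor',len(fl),np.median(fl[:,2]),fl.min(0),fl.max(0))
    for nm,x0 in (('mid',0),('far',-66)):
        q=L[(abs(L[:,0]-x0)<20)&(abs(L[:,1])<50)&(L[:,2]>84)&(L[:,2]<92)]
        if len(q)>9: print(nm,len(q),q.mean(0).round(1),np.percentile(q,[2,98],axis=0).round(1).tolist())
c=load('sc12');cv2.imwrite('pics/sc12t.png',cv2.resize(c['pixels'][170:310,200:320],None,fx=4,fy=4))
E
```

```text
sc12 376 rim local 1.149658203125 -0.8373069763183594 122.01863861083984 206.8720703125 89.4869613647461 z 28.065770394854837
 ends [[-99.6, -61.3, 24.9], [102.7, 59.7, 31.0]]
 floor 348 6.501030790018831 [ 40.12382043 -46.66430117   2.10558249] [81.24235492 45.41966258 10.36510928]
mid 199 [ 0.3 -0.2 88. ] [[-11.3, -34.9, 84.4], [11.3, 33.2, 91.2]]
far 186 [-65.1  -0.2  87.8] [[-77.7, -34.2, 84.5], [-54.1, 32.5, 91.3]]
s12 9 rim local -26.541038513183594 2.2858619689941406 104.8240966796875 150.37374877929688 83.8359146118164 z 28.262131510151903
 ends [[-97.2, -57.1, 26.3], [42.2, 62.0, 29.8]]
 floor 101 6.620095520527343 [ 40.72377446 -47.32657533   2.58266823] [74.98611369 22.60982759 11.79340628]
mid 85 [ 0.8  3.6 88.2] [[-10.1, -32.9, 84.5], [11.4, 36.0, 91.4]]
far 84 [-65.1   3.9  88.4] [[-76.1, -33.3, 85.4], [-54.4, 35.2, 91.6]]
wrist0 3297 rim local -0.8259201049804688 0.1173095703125 123.78011322021484 209.46478271484375 89.6142578125 z 27.46086326787099
 ends [[-99.7, -60.2, 24.7], [103.4, 61.3, 29.7]]
 floor 2647 5.860531175508584 [ 40.00123025 -47.96558165   3.4879949 ] [87.20669126 42.43635629  8.72300389]
mid 41 [ 9.9 17.8 85.7] [[9.0, 3.7, 84.2], [10.6, 25.7, 88.4]]
```

View pics/sc12t.png

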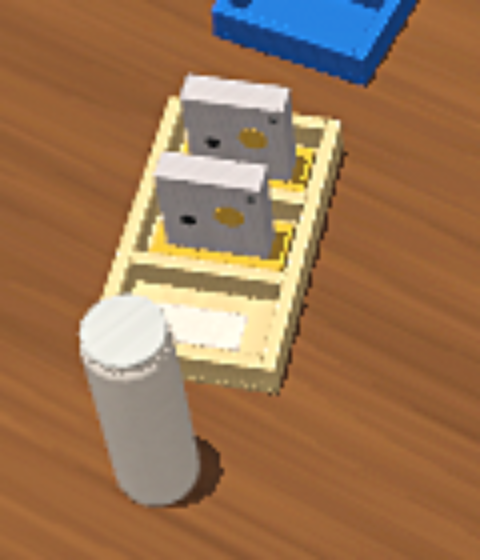

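```bash
python3 -m crank '{"fingers":[-1,-1,-1,-1,-1],"dp":[[-2,-10,-35],[-2,-24,-80],[-4,-38,-130],[-4,-52,-180],[-4,-58,-200]],"roll":[7,14,22,30,36]}'; cat > tgt.py <<'E'
from h import *
import sys
T=np.array([float(a) for a in sys.argv[1:4]]); yaw=float(sys.argv[4])
o=robot.get_obs(); R=Rn.from_quat(o['tool_rot']).as_matrix(); e=np.array(o['ee_pos'])
y=np.degrees(np.arctan2(R[1,2],R[0,2])); print('t',o['t'],e.round(1),'yaw',y.round(2),'toolx',R[:,0].round(4),'F',o['force'].round(1))
print('dp',(R.T@(T-e)).round(1),'roll',y-yaw)
E
python3 tgt.py 594 -158 206 20.2
```

```text
t: 15.78
ee_pos: [565.8, 37.7, 208.0]
tool_rot: [-0.271, 0.642, 0.269, 0.665]
force: [-0.3, 1.0, -5.5]
gripper_width: 0.246
t 15.775 [565.8  37.7 208. ] yaw 44.88 toolx [ 0.0315  0.0091 -0.9995] F [-0.3  1.  -5.5]
dp [   1.1 -158.6 -118.2] roll 24.68474521480771
```

```bash
python3 -m crank '{"fingers":[-1,-1,-1,-1,-1],"dp":[[1,-45,-34],[1,-90,-67],[1,-128,-95],[1,-152,-113],[1,-158,-118]],"roll":[7,14,20,24,24.7]}'; python3 tgt.py 594 -158 100 20.2;  python3 -c "
from h import *
for n in ['scene','side','wrist']: grab(n,n+'13')"
```

```text
t: 16.4
ee_pos: [593.0, -159.5, 204.8]
tool_rot: [-0.121, 0.686, 0.124, 0.707]
force: [0.4, -0.1, -5.6]
gripper_width: 0.249
t 16.4 [ 593.  -159.5  204.8] yaw 19.97 toolx [ 0.0294  0.0089 -0.9995] F [ 0.4 -0.1 -5.6]
dp [104.8   1.2  -1.8] roll -0.22560313980952174
```

View pics/wrist13.png

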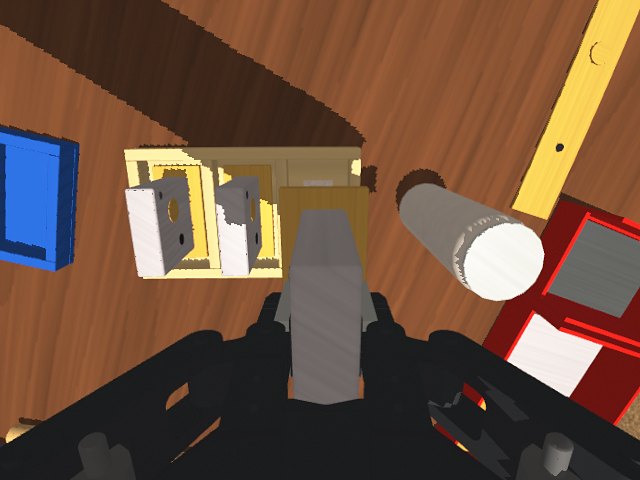

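View pics/side13.png

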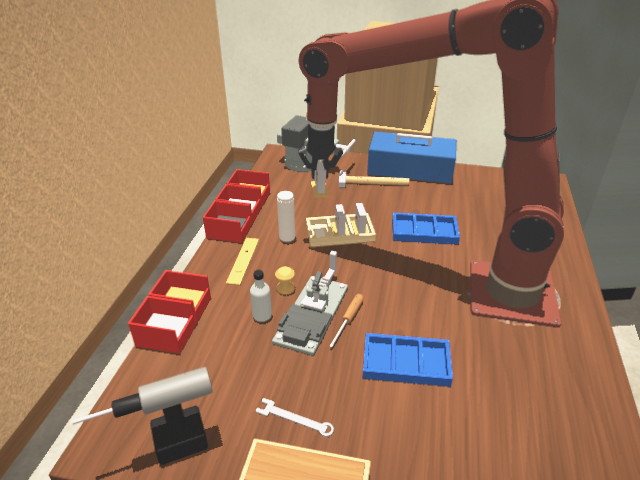

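The wrist view shows the lock over the empty bay at (330,200), lined up with the tray. Lower in steps.

```bash
python3 tgt.py 594 -158 80 20.1; python3 -m crank '{"fingers":[-1,-1,-1,-1,-1],"dp":[[30,1,-1.8],[65,1,-1.8],[95,1,-1.8],[118,1,-1.8],[126,1,-1.8]],"roll":[0,0,0,0,0]}'; python3 tgt.py 594 -158 50 20.1; python3 -c "
from h import *
for n in ['scene','side','wrist']: grab(n,n+'14')
for n,(x,y) in dict(scene14=(190,170),side14=(290,160)).items():
  cv2.imwrite('pics/'+n+'c.png',cv2.resize(load(n)['pixels'][y:y+120,x:x+130],None,fx=4,fy=4))"; python3 tgt.py 594 -158 50 20.1
```

```text
t 16.55 [ 593.6 -156.1  205.5] yaw 20.28 toolx [ 0.0305  0.0102 -0.9995] F [ 0.4  0.5 -5.8]
dp [125.4  -1.8  -4.3] roll 0.17907271147756276
t: 17.18
ee_pos: [594.7, -152.0, 77.9]
tool_rot: [-0.123, 0.685, 0.128, 0.706]
force: [-0.7, -0.5, -6.0]
gripper_width: 0.249
t 17.175 [ 594.7 -152.    77.9] yaw 20.46 toolx [ 0.0279  0.0117 -0.9995] F [-0.7 -0.5 -6. ]
dp [27.8 -5.4 -3.6] roll 0.3591405972024546
t 17.325 [ 595.7 -153.5   79.9] yaw 20.37 toolx [ 0.0308  0.0106 -0.9995] F [-0.  -0.1 -4.7]
dp [29.8 -3.6 -4.2] roll 0.26566077961367185
```

View pics/wrist14.png

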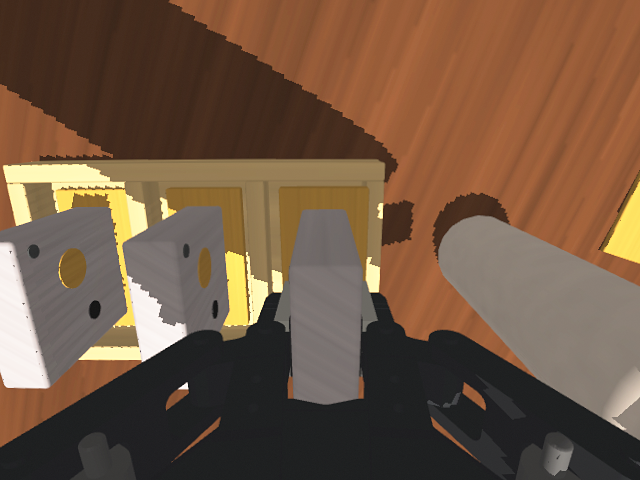

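View pics/scene14c.png

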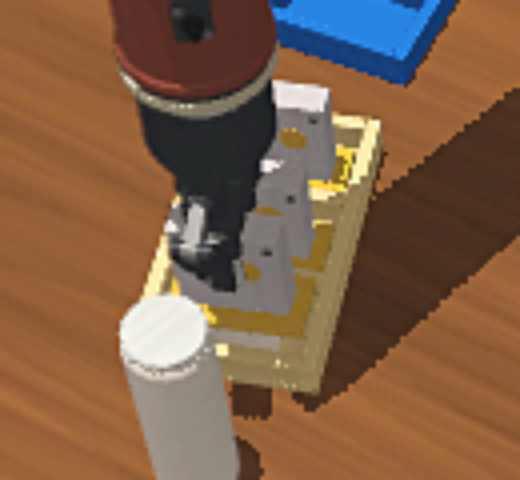

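View pics/side14c.png

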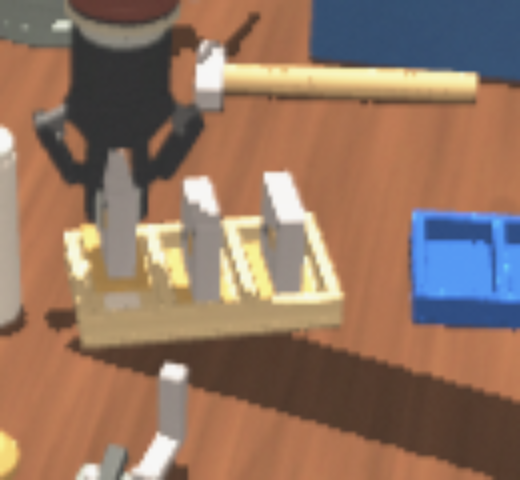

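Slightly off (about 4 mm) in the tray plane. I'll correct while hovering.

```bash
python3 -m crank '{"fingers":[-1,-1,-1,-1],"dp":[[4,-3,-4],[6,-3,-4],[6,-3,-4],[6,-3,-4]],"roll":[0.3,0.3,0.3,0.3]}'; python3 tgt.py 594 -158 46 20.1
```

```text
t: 17.82
ee_pos: [593.3, -157.6, 74.0]
tool_rot: [-0.121, 0.685, 0.125, 0.708]
force: [0.0, 0.5, -5.4]
gripper_width: 0.251
t 17.825 [ 593.3 -157.6   74. ] yaw 20.07 toolx [ 0.0311  0.0106 -0.9995] F [ 0.   0.5 -5.4]
dp [28.  -0.6 -0.4] roll -0.03318281746917506
```

```bash
python3 -m crank '{"fingers":[-1,-1,-1,-1,-1],"dp":[[7,-0.6,-0.4],[14,-0.6,-0.4],[20,-0.6,-0.4],[25,-0.6,-0.4],[26,-0.6,-0.4]],"roll":[0,0,0,0,0]}'; python3 tgt.py 594 -158 43 20.1; python3 -c "
from h import *
for n in ['scene','side','wrist']: grab(n,n+'15')
for n,(x,y) in dict(scene15=(190,170),side15=(290,160)).items():
  cv2.imwrite('pics/'+n+'c.png',cv2.resize(load(n)['pixels'][y:y+120,x:x+130],None,fx=4,fy=4))"; python3 tgt.py 594 -158 43 20.1
```

```text
t: 18.45
ee_pos: [593.7, -157.9, 47.5]
tool_rot: [-0.121, 0.685, 0.125, 0.707]
force: [-0.7, -0.2, -5.7]
gripper_width: 0.25
t 18.45 [ 593.7 -157.9   47.5] yaw 20.07 toolx [ 0.0303  0.0108 -0.9995] F [-0.7 -0.2 -5.7]
dp [ 4.5 -0.1  0.1] roll -0.03182768981548989
t 18.6 [ 594.1 -158.1   48.1] yaw 20.06 toolx [ 0.0313  0.0106 -0.9995] F [ 0.4 -0.1 -6.2]
dp [ 5.1  0.1 -0.3] roll -0.03517801185736502
```

View pics/wrist15.png

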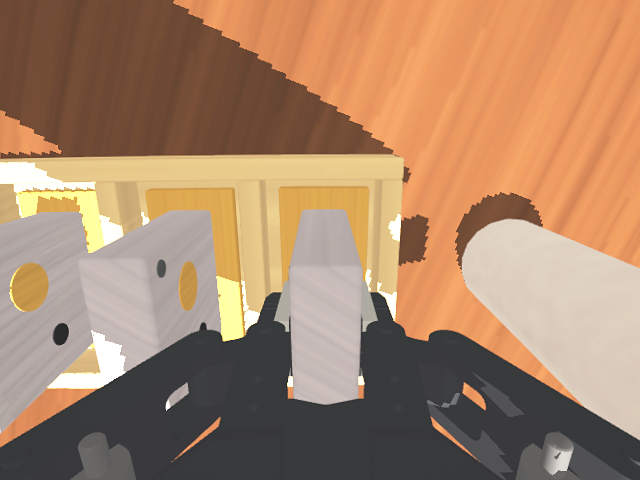

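View pics/side15c.png

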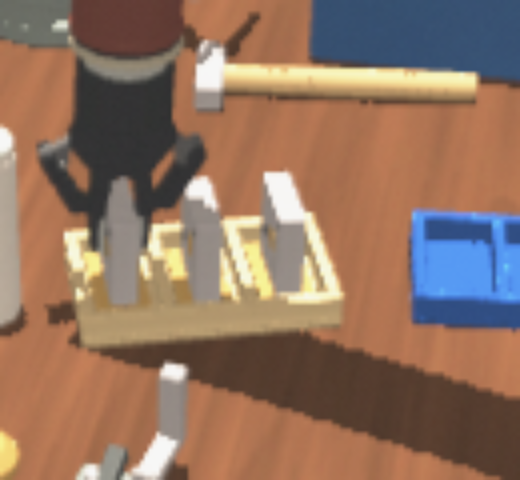

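The forend is inside the bay, with gaps on both sides (bay 265–388 px, forend 280–368). Lower the last few mm, watching the force.

```bash
python3 -m crank '{"fingers":[-1,-1,-1,-1],"dp":[[1,0,0],[2,0,0],[3,0,0],[3,0,0]],"roll":[0,0,0,0]}'; python3 tgt.py 594 -158 42 20.1
```

```text
t: 19.1
ee_pos: [594.1, -158.0, 45.0]
tool_rot: [-0.121, 0.685, 0.125, 0.708]
force: [0.2, -0.2, -6.1]
gripper_width: 0.253
t 19.1 [ 594.1 -158.    45. ] yaw 20.07 toolx [ 0.0311  0.0106 -0.9995] F [ 0.2 -0.2 -6.1]
dp [ 3.   0.1 -0.2] roll -0.03228672085481321
```

```bash
python3 -m crank '{"fingers":[-1,-1,-1],"dp":[[0.7,0,0],[1.3,0,0],[1.5,0,0]],"roll":[0,0,0]}'; python3 -m crank '{"fingers":[-1,-1,-1],"dp":[[0.5,0,0],[1,0,0],[1.2,0,0]],"roll":[0,0,0]}'
```

```text
t: 19.48
ee_pos: [594.2, -158.0, 43.8]
tool_rot: [-0.121, 0.685, 0.125, 0.708]
force: [-1.3, 1.0, -1.6]
gripper_width: 0.249
t: 19.85
ee_pos: [594.4, -157.8, 43.5]
tool_rot: [-0.121, 0.685, 0.125, 0.708]
force: [-6.0, 3.4, 8.8]
gripper_width: 0.246
```

Contact. Now release, opening only part way so the fingers clear the next lock.

```bash
python3 -m crank '{"fingers":[-0.45,-0.35,-0.2,-0.15,-0.15],"dp":[[0,0,0],[0,0,0],[0,0,0],[0,0,0],[0,0,0]],"roll":[0,0,0,0,0]}'; python3 -c "
from h import *
for n in ['scene','side','wrist']: grab(n,n+'16')"
```

```text
t: 20.48
ee_pos: [594.4, -157.8, 43.5]
tool_rot: [-0.121, 0.685, 0.125, 0.708]
force: [0.8, -1.3, -0.8]
gripper_width: 0.424
```

View pics/wrist16.png

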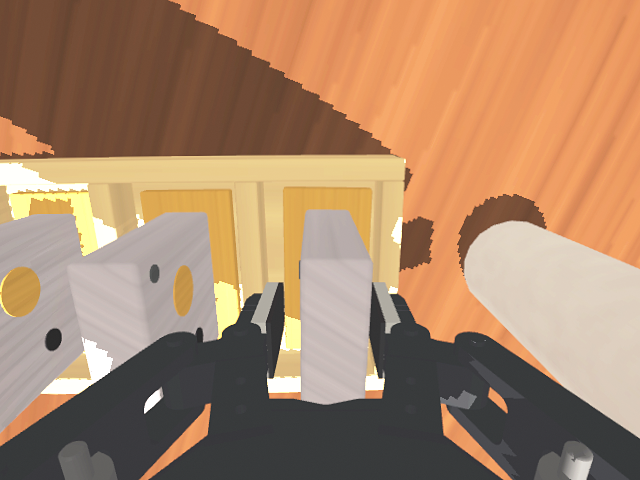

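The lock stands free, and the right pad is close to it. I'll centre the fingers (+2.5 mm) and then go straight up.

```bash
python3 -m crank '{"fingers":[-0.05,-0.05,-0.05],"dp":[[0,0,1.5],[0,0,2.5],[0,0,2.5]],"roll":[0,0,0]}'; python3 -c "
from h import *
o=robot.get_obs();R=Rn.from_quat(o['tool_rot']).as_matrix();print(R.T@np.array([0,0,180.]),o['force'])"
```

```text
t: 21.0
ee_pos: [596.9, -156.9, 43.6]
tool_rot: [-0.121, 0.685, 0.125, 0.708]
force: [0.0, 0.6, -0.2]
gripper_width: 0.472
[-1.79900029e+02 -1.21843173e-01  5.99706801e+00] [ 0.02788613  0.63463022 -0.2120088 ]
```

```bash
python3 -m crank '{"fingers":[-0.05,-0.05,-0.05,-0.05,-0.05],"dp":[[-20,0,0.7],[-50,0,1.7],[-100,0,3.4],[-150,0,5],[-180,0,6]],"roll":[0,0,0,0,0]}'; python3 -m crank '{"fingers":[0,0,0,0,0],"dp":[[0,-50,0],[0,-100,0],[0,-120,0],[0,-120,0],[0,-120,0]],"roll":[0,0,0,0,0]}';python3 -c "
from h import *
for n in ['scene','side','wrist']: grab(n,n+'17')"; python3 tgt.py 594 -158 42 20.1
```

```text
t: 21.62
ee_pos: [597.6, -157.1, 228.5]
tool_rot: [-0.122, 0.683, 0.124, 0.709]
force: [0.9, -0.1, -0.8]
gripper_width: 0.475
t: 22.25
ee_pos: [638.9, -268.4, 229.7]
tool_rot: [-0.122, 0.683, 0.125, 0.71]
force: [0.2, 1.2, -0.3]
gripper_width: 0.498
t 22.4 [ 638.9 -268.3  229.5] yaw 20.16 toolx [ 0.0367  0.0104 -0.9993] F [-0.3  0.1 -0.8]
dp [186.8 119.6 -11.3] roll 0.06067143154953314
```

View pics/wrist17.png

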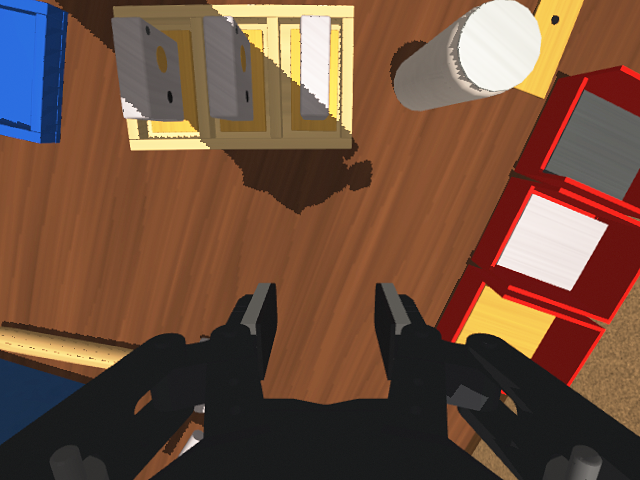

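View pics/side17.png

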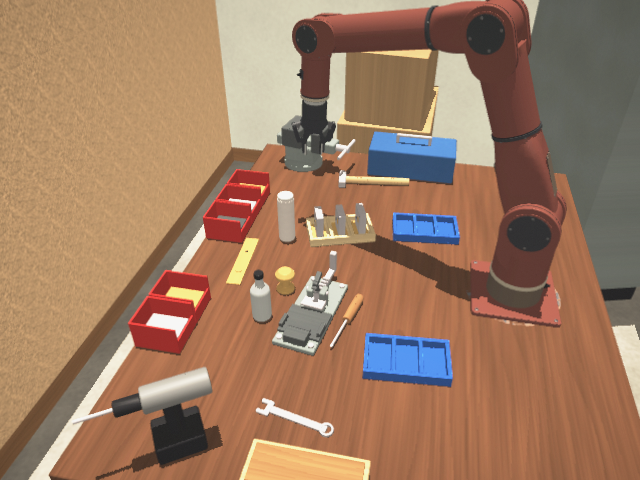

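```bash
python3 - <<'E'
from h import *
a=np.radians(20.1);O=np.array([532,-181]);u=np.array([np.cos(a),np.sin(a)]);v=np.array([-u[1],u[0]])
a2=np.radians(81.7);O2=np.array([535.3,203.1]);u2=np.array([np.cos(a2),np.sin(a2)]);v2=np.array([-u2[1],u2[0]])
for n in ['scene17','side17','wrist17']:
    P=cloud(load(n)).reshape(-1,3);P=P[~np.isnan(P[:,0])]
    L=np.c_[(P[:,:2]-O)@u,(P[:,:2]-O)@v,P[:,2]]
    for x0 in (66,0,-66):
        q=L[(abs(L[:,0]-x0)<20)&(abs(L[:,1])<50)&(L[:,2]>83)&(L[:,2]<94)]
        if len(q)>20:
            (cx,cy),(w,h),an=cv2.minAreaRect(q[:,:2].astype(np.float32)); print(n,x0,len(q),np.round([cx,cy,w,h,an],1),'z',np.median(q[:,2]).round(1),
              'slope',np.linalg.lstsq(np.c_[q[:,:2],np.ones(len(q))],q[:,2],rcond=None)[0][:2].round(3))
    M=np.c_[(P[:,:2]-O2)@u2,(P[:,:2]-O2)@v2,P[:,2]]
    q=M[(abs(M[:,1])<15)&(M[:,0]<-95)&(M[:,0]>-185)&(M[:,2]>87)&(M[:,2]<96)]; print(' handle',len(q),q.mean(0) if len(q) else '')
    q=M[(abs(M[:,1])<7)&(M[:,0]<20)&(M[:,0]>-90)&(M[:,2]>95)&(M[:,2]<115)]; print(' tab',len(q),q.mean(0) if len(q) else '')
E
```

```text
scene17 66 227 [68.9  0.2 70.3 24.8 87.6] z 88.0 slope [-0.028 -0.002]
scene17 0 213 [ 0.7 -0.8 70.7 28.4 86.9] z 87.6 slope [ 0.019 -0.004]
scene17 -66 199 [-66.6  -1.2  70.8  26.1  89. ] z 87.9 slope [-0.027 -0.008]
 handle 40 [-164.1874887    -0.51747471   91.32639006]
 tab 88 [-42.41449987  -1.21159659 101.47588511]
side17 66 97 [69.2  1.4 79.  22.8 89.1] z 88.3 slope [-0.017 -0.013]
side17 0 98 [ 0.6 -1.1 22.1 76.3  1. ] z 88.4 slope [-0.086 -0.014]
side17 -66 96 [-65.7   1.   77.7  24.   89. ] z 88.1 slope [ 0.041 -0.013]
 handle 27 [-162.17365696    1.36522139   91.83863257]
 tab 58 [-40.9285707    0.35789498 101.58727839]
wrist17 66 3047 [68.   1.  70.3 22.1 89.2] z 87.7 slope [0.003 0.002]
wrist17 0 3082 [-1.3  0.3 22.9 69.   0.1] z 87.7 slope [-0.027  0.   ]
wrist17 -66 3151 [-66.9   0.1  23.   70.4   0.1] z 87.6 slope [-0.045  0.002]
 handle 0 
 tab 0
```

```bash
python3 -c "
from plant import robot
print(robot.job_done())"
```

```text
the job is handed in; nothing more can be done
None
```

The job is done and was handed in at about 22.4 s, well inside the 62 s limit.

- **Pawl:** it slipped in the first pinch and stopped at about 0.83 rad. I nudged the tab back twice with shut fingers, which left it at about 1.16 rad, and the last pictures still show it up.
- **Bar:** I drew it back about 49 mm by the handle, and it stayed there.
- **Lock:** I slid it 23 mm toward the bar, lifted it clear of the lip, and stood it in the empty third bay. I lowered it until I felt light contact, about 9 N, then let go.

**Last checks**
- **Placed lock:** its top is level at z ≈ 88, the same as the two finished locks. It sits about 2–3 mm off the bay's centre with clear gaps to the walls.
- **Surroundings:** the finished locks measured within about 1.5 mm of where they were in nearly all views. The side view had them 4–5 mm different across the tray earlier, which I put down to sparse points. The cans, knob, screwdriver and the rest look unmoved in the pictures, though I did not measure those again.
- **Tool tilt:** the tool had drifted about 1.8° off vertical by then, so one edge of the lock touched first and it settled 1–2 mm on release.

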